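# Make up the four-crystal set in the presentation tray

### The job

Make up the four-crystal set: stand the purple, pink, green and orange crystals with pointed tips in the black four-cell tray, each upright in the middle of the liner of its own colour. The two crystals with round silver metal caps do not belong to the set: leave them standing where they are. Set the crystals down rather than dropping them, and knock none over.

Things in the scene. Friction and masses are not known exactly. Their poses are not given: they have to be found in the camera images.
- point_purple: loose purple crystal point, hexagonal upright prism 34 mm across its flats (39 mm across corners), straight sides up to 52 mm, then a six-sided pointed tip up to 74 mm, no metal on it; about 140 g; stands upright on the table at the start. Origin: centre of its underside; z along its axis to the tip. Its flat sides face 30, 90, 150 degrees and so on from its own x axis
- point_pink: loose pink crystal point, hexagonal upright prism 34 mm across its flats (39 mm across corners), straight sides up to 52 mm, then a six-sided pointed tip up to 74 mm, no metal on it; about 140 g; stands upright on the table at the start. Origin: centre of its underside; z along its axis to the tip. Its flat sides face 30, 90, 150 degrees and so on from its own x axis
- point_green: loose green crystal point, hexagonal upright prism 34 mm across its flats (39 mm across corners), straight sides up to 52 mm, then a six-sided pointed tip up to 74 mm, no metal on it; about 140 g; stands upright on the table at the start. Origin: centre of its underside; z along its axis to the tip. Its flat sides face 30, 90, 150 degrees and so on from its own x axis
- point_orange: loose orange crystal point, hexagonal upright prism 34 mm across its flats (39 mm across corners), straight sides up to 52 mm, then a six-sided pointed tip up to 74 mm, no metal on it; about 140 g; stands upright on the table at the start. Origin: centre of its underside; z along its axis to the tip. Its flat sides face 30, 90, 150 degrees and so on from its own x axis
- liner_purple: purple square liner 56 x 56 x 2 mm, fixed in the middle of one cell of the black tray. Origin: centre of its underside, 5 mm above the table (its top: 7 mm); sides along x and y. The tray is fixed, 166 x 166 mm, 16 mm high, walls 5 mm; its four 75 mm square cells lie 80 mm apart centre to centre, parallel to the liners; walls rise 9 mm above the liners
- liner_pink: pink square liner 56 x 56 x 2 mm, fixed in the middle of one cell of the black tray. Origin: centre of its underside, 5 mm above the table (its top: 7 mm); sides along x and y. The tray is fixed, 166 x 166 mm, 16 mm high, walls 5 mm; its four 75 mm square cells lie 80 mm apart centre to centre, parallel to the liners; walls rise 9 mm above the liners
- liner_green: green square liner 56 x 56 x 2 mm, fixed in the middle of one cell of the black tray. Origin: centre of its underside, 5 mm above the table (its top: 7 mm); sides along x and y. The tray is fixed, 166 x 166 mm, 16 mm high, walls 5 mm; its four 75 mm square cells lie 80 mm apart centre to centre, parallel to the liners; walls rise 9 mm above the liners
- liner_orange: orange square liner 56 x 56 x 2 mm, fixed in the middle of one cell of the black tray. Origin: centre of its underside, 5 mm above the table (its top: 7 mm); sides along x and y. The tray is fixed, 166 x 166 mm, 16 mm high, walls 5 mm; its four 75 mm square cells lie 80 mm apart centre to centre, parallel to the liners; walls rise 9 mm above the liners
- capped_purple: look-alike that does not belong: loose purple crystal, the same hexagonal upright prism 34 mm across its flats (39 mm across corners) of 52 mm, but with a round silver-grey metal cap 33 mm wide and a small metal bead on top instead of a pointed tip (74 mm high in all); about 140 g. Origin: centre of its underside, z up
- capped_green: look-alike that does not belong: loose green crystal, the same hexagonal upright prism 34 mm across its flats (39 mm across corners) of 52 mm, but with a round silver-grey metal cap 33 mm wide and a small metal bead on top instead of a pointed tip (74 mm high in all); about 140 g. Origin: centre of its underside, z up
Mind the look-alikes: they are no part of the job. What is shaped like the point_pink but yellow is not meant.

How it is judged (in metres and radians):
At the end, for the whole second after the job is handed in: Each pointed crystal stands upright (within 0.1 rad) on the liner of its own colour, within 15 mm of its centre, its underside on the liner (within 4 mm), released and at rest; both capped crystals stand upright and at rest within 20 mm of where they started (horizontal distance between point_purple and liner_purple below 0.015 m and angle between each of point_purple, point_pink, point_green, point_orange, capped_purple, capped_green's own z axis and vertical below 0.1 rad and z of point_purple in the frame of liner_purple between -0.002 and 0.006 m and linear speed of each of point_purple, point_pink, point_green, point_orange, capped_purple, capped_green below 0.02 m/s and horizontal distance between point_pink and liner_pink below 0.015 m and z of point_pink in the frame of liner_pink between -0.002 and 0.006 m and horizontal distance between point_green and liner_green below 0.015 m and z of point_green in the frame of liner_green between -0.002 and 0.006 m and horizontal distance between point_orange and liner_orange below 0.015 m and z of point_orange in the frame of liner_orange between -0.002 and 0.006 m and distance of each of capped_purple, capped_green from where it was at the start of the episode below 0.02 m); the robot touches nothing.
It fails at once if a capped crystal is moved more than 20 mm from where it stood (distance of any of capped_purple, capped_green from where it was at the start of the episode above 0.02 m).
It fails at once if any crystal is knocked over (leans more than 0.6 rad) (angle between any of point_purple, point_pink, point_green, point_orange, capped_purple, capped_green's own z axis and vertical above 0.6 rad).
It fails at once if a crystal is dropped (falls free of the fingers faster than 0.6 m/s, a fall of about 18 mm) ((linear speed of point_purple above 0.6 m/s and contact force between point_purple and the fingers below 0.05 N) or (linear speed of point_pink above 0.6 m/s and contact force between point_pink and the fingers below 0.05 N) or (linear speed of point_green above 0.6 m/s and contact force between point_green and the fingers below 0.05 N) or (linear speed of point_orange above 0.6 m/s and contact force between point_orange and the fingers below 0.05 N)).
It also fails if it takes over 88 s, if anything falls off the work surface, if the arm or the gripper's body presses on something with over 40 N, if the wrist force passes 120 N, or if a joint passes its speed limit or range.

### The arm

A 6-joint arm with a two-finger parallel gripper is mounted at the origin on the work surface. World frame = base frame: x ahead of the robot, y to its left, z up, the work surface at z = 0. Lengths are in mm, angles in rad, forces in N, time in s.
With the tool pointing down it reaches from about 350 to 875 mm from the base axis. Payload 4.2 kg.
Tool frame: the origin (TCP) lies between the finger pads; the fingertips stand 25 mm ahead of it and the grasp point (between the pads) lies 6 mm ahead of it; z points along the fingers, y is the line along which they close (so a half turn about z gives the same grasp; the last joint's range is limited). The gripper opens to 85 mm and grips with 20 to 120 N. Pads are 22 mm wide; open, the fingers measure 114 mm over their backs; the gripper's body (76 mm by 85 mm) begins 54 mm behind the grasp point. The pads swing forward as they close: fully open they stand 13 mm farther back than shut.
Start: joints at [-0.894, 0.385, 0.008, 0, -1.194, -0.259], TCP at [253.607, -571.212, 256.312] pointing down, gripper open.
Joint ranges: [-3.14, 3.14], [-1.21, 2.06], [-1.07, 1.41], [-3.16, 2.05], [-2.99, -0.16], [-3.1, 3.1]. Speed limits (rad/s): [2.79, 2.79, 3.14, 3.14, 3.14, 3.14].

### API

Orientations are given as a unit quaternion [x, y, z, w].
In Python, from bench import arm gives the robot as it stands.
- The arm moves only by the shell command python3 -m pendant 'ROWS'. ROWS is JSON, a list of rows, each a list of 7 numbers: the shift along the tool's x, y, z in m, then the turn, a rotation vector about the tool's x, y, z in degrees, then the finger opening in m, from 0 to 0.0854. In form: [[x, y, z, wx, wy, wz, fingers], ...]. A call has 1 to 12 rows; each row shifts and turns the commanded pose from where the row before left it, along the tool's axes as they then stand; what a row does not reach is not made up. A row lasts 1/10 s, in which the tool goes at most 50 mm and 8.59 degrees, less where a joint would pass 70% of its speed; a pose out of reach is approached as far as the arm can. A call is refused whole if a number of a shift passes 0.05 or a number of a turn 8.59, either way. A call with a gripper value outside its range is refused whole. The fingers move at their own pace and stop on an object; the grip force is fixed at half the most. Time passes only in rows, so rows that do not move let the fingers close. It gives the time, the measured TCP pose, the force, the opening and the grip force at its end, in the units of the state.
- arm.read_state(): the state, without advancing time (a new reading comes with each control period).
- arm.get_image(name): name is "side" or "top" or "wrist"; returns a dict with "image" (480x640x3 uint8, red, green, blue), "fx", "fy", "cx", "cy" (pixels), "xyz" and "rotation" of the camera in the world. Camera axes: x right, y down, z forward; pixel columns grow to the right and rows downward; lengths in mm; the calibration is good to about 2 mm. A picture is of the moment at which its call begins. There is no depth.
- arm.job_done(): hands the job in; it is judged then, once.
The state is a dict: "clock": time; "joints": joint angles; "joint_vel": joint speeds; "joint_efforts": joint torques, N m; "position": TCP position; "ee_rot": TCP orientation; "contact_force": force on the tool from outside, world axes, zero at the start; "wrist_torque": the same for the moment, N m; "gripper_width": finger opening in mm; "grasp_force": force on a finger pad.
Only numpy, scipy, OpenCV 4.12 (cv2) and the standard library are available. Lean on these libraries where they do the work, as an engineer would, in place of code of your own. Each camera call takes 0.05 s, during which the arm holds its last target. There are 200 camera calls.

## Working session

There is one attempt and no reset: what is moved stays moved. The work goes in short steps, Python scripts to look and compute and a shell command to move; the robot and the scene stay as the last step left them, time stands still between calls to the robot, and variables do not carry over. Pictures are saved under pics/ and viewed, at most 14 in all, crops included, and the job is handed in when it is done.

```bash
mkdir -p pics
python3 - <<'E'
from bench import arm
import cv2,pickle
s=arm.read_state();print(s)
for n in ["top","side"]:
    d=arm.get_image(n);pickle.dump(d,open(f"pics/{n}0.pkl","wb"))
    cv2.imwrite(f"pics/{n}0.png",d["image"][:,:,::-1]);print(n,d["fx"],d["cx"],d["cy"],d["xyz"],d["rotation"])
E
```

```text
{'clock': 0.0, 'joints': array([-8.94388609e-01,  3.85575385e-01,  6.61923669e-03, -4.86392140e-04,
       -1.19396511e+00, -2.58605140e-01]), 'joint_vel': array([-1.17447190e-04,  4.34551943e-05,  2.12490221e-03,  1.27432056e-03,
        4.82069475e-04, -1.00146977e-03]), 'joint_efforts': array([ 7.13117097e-04, -3.92291486e+01,  1.88398790e+01,  4.18618307e+00,
       -4.76489236e-03,  1.13884940e-05]), 'position': array([ 253.40617234, -570.75390372,  255.20942994]), 'ee_rot': array([-2.07297298e-01,  9.78277389e-01,  1.05032424e-03, -2.77030630e-04]), 'contact_force': array([ 0.26966068,  0.29230784, -0.08674341]), 'wrist_torque': array([ 0.00944912, -0.01389307, -0.03313278]), 'grasp_force': 0.0, 'gripper_width': 85.48349684260589}
top 458.33474247197995 317.6558777749283 238.27796629834052 [382.38289347  13.00586768 853.31359042] [ 0.71342846 -0.69805342  0.04230174 -0.04417934]
side 620.8210378229402 315.4686063178213 238.80286829899708 [ 387.83753624 1089.07314755  964.51409489] [-0.05360936  0.90673337 -0.41800724  0.01518467]
```

View pics/top0.png

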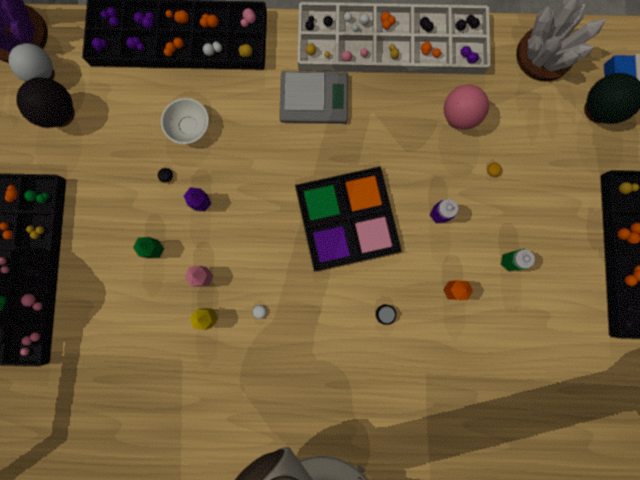

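View pics/side0.png

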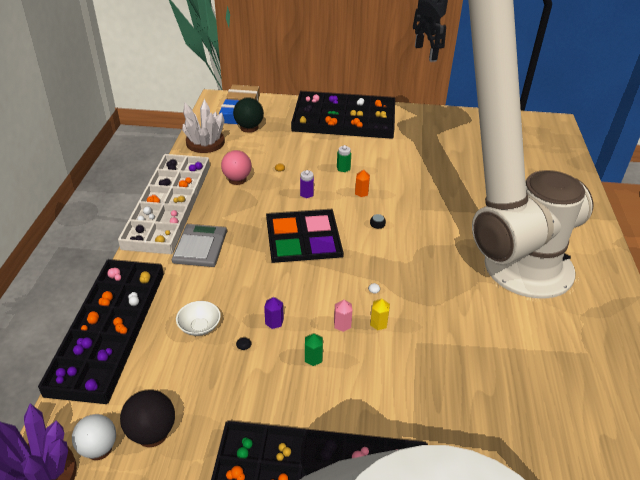

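The pointed crystals in the top image are purple (197,199), green (148,247), pink (198,276) and orange (458,290). The same-shaped yellow one at (203,319) isn't meant. The capped ones, purple (444,211) and green (518,260), have silver tops and stay where they are. The tray liners are green (322,203), orange (364,193), purple (332,243) and pink (374,235). I'll measure these and make one enlarged crop to confirm.

```bash
cat > h.py <<'E'
import numpy as np,cv2,pickle
from scipy.spatial.transform import Rotation as R
RNG={'purple':(125,148,90,30),'pink':(165,179,60,120),'green':(60,85,90,30),'orange':(5,14,150,120),'yellow':(22,32,150,90)}
def mask(d,c):
    h=cv2.cvtColor(d["image"],cv2.COLOR_RGB2HSV);a,b,s,v=RNG[c]
    m=cv2.inRange(h,(a,s,v),(b,255,255))
    if c=='pink': m|=cv2.inRange(h,(0,s,v),(3,190,255))
    return cv2.morphologyEx(m,cv2.MORPH_OPEN,np.ones((3,3),np.uint8))
def blobs(d,c,amin=100):
    n,l,st,ce=cv2.connectedComponentsWithStats(mask(d,c))
    return [(ce[i],st[i],l==i) for i in range(1,n) if st[i][4]>=amin]
def near(d,c,px,amin=100): return min(blobs(d,c,amin),key=lambda b:np.hypot(*(b[0]-px)))
def ray(d,p):
    v=np.array([(p[0]-d["cx"])/d["fx"],(p[1]-d["cy"])/d["fy"],1.])
    r=R.from_quat(d["rotation"]) if np.size(d["rotation"])==4 else R.from_matrix(d["rotation"])
    v=r.apply(v);return np.array(d["xyz"]),v/np.linalg.norm(v)
def plane(d,p,z): o,v=ray(d,p);return o+v*(z-o[2])/v[2]
def tri(d1,p1,d2,p2):
    o1,v1=ray(d1,p1);o2,v2=ray(d2,p2)
    t=np.linalg.lstsq(np.c_[v1,-v2],o2-o1,rcond=None)[0]
    a,b=o1+v1*t[0],o2+v2*t[1];return (a+b)/2,np.linalg.norm(a-b)
E
python3 - <<'E'
from h import *
t,s=[pickle.load(open(f"pics/{n}0.pkl","rb")) for n in("top","side")]
np.set_printoptions(precision=1,suppress=True)
P={'purple':((197,199),(274,313)),'green':((148,247),(314,349)),'pink':((198,276),(343,315)),'orange':((458,290),(362,184)),'yellow':((203,319),(380,315))}
L={'purple':((332,243),(322,244)),'green':((322,203),(288,247)),'pink':((374,235),(318,223)),'orange':((364,193),(285,225))}
C={'purple':((438,213),(307,187)),'green':((510,261),(343,160))}
for nm,D in(("point",P),("liner",L),("cap",C)):
    for c,(a,b) in D.items():
        A=near(t,c,a,60);B=near(s,c,b,60)
        X,e=tri(t,A[0],s,B[0]);print(nm,c,A[0],A[1][4],B[0],B[1][4],"tri",X,"err%.1f"%e, "plane7",plane(t,A[0],7) if nm=="liner" else plane(t,A[0],40))
I=t["image"][150:340,120:560,::-1]
I2=s["image"][130:380,220:420,::-1]
o=np.zeros((600,800,3),np.uint8)
o[:345,:]=cv2.resize(I,(800,345));q=cv2.resize(s["image"][140:210,280:400,::-1],(400,250));o[347:597,:400]=q
q=cv2.resize(s["image"][290:370,250:400,::-1],(400,250));o[347:597,400:]=q
cv2.imwrite("pics/crop0.png",o)
E
```

```text
point purple [196.6 199. ] 427 [273.5 312.8] 482 tri [551.6 240.   27.5] err0.3 plane7 [549.2 236.5  40. ]
point green [147.2 247.3] 395 [313.  349.4] 475 tri [460.7 324.7  27.9] err0.1 plane7 [459.5 320.1  40. ]
point pink [192.  276.5] 175 [342.6 315.5] 472 tri [410.2 238.   36.7] err1.3 plane7 [409.5 237.1  40. ]
point orange [459.4 290.1] 270 [361.9 183.6] 330 tri [ 396.4 -240.3   24.6] err0.8 plane7 [ 395.7 -235.6   40. ]
point yellow [199.9 319.1] 359 [379.5 314.2] 478 tri [336.  221.1  32.2] err1.9 plane7 [335.5 219.2  40. ]
liner purple [331.  243.8] 1040 [321.9 244.5] 427 tri [477.1  -8.7   5. ] err0.4 plane7 [476.6  -8.6   7. ]
liner green [321.3 202.2] 977 [287.9 246.9] 431 tri [555.1  11.    5.8] err0.2 plane7 [554.8  11.    7. ]
liner pink [373.1 234.4] 896 [317.5 223.2] 349 tri [496.2 -86.9   4.8] err0.0 plane7 [495.9 -86.7   7. ]
liner orange [363.2 193. ] 866 [284.7 225.4] 353 tri [574.6 -67.7   4.9] err0.0 plane7 [574.1 -67.5   7. ]
cap purple [437.5 215.2] 153 [306.  188.4] 212 tri [ 535.8 -203.5   21. ] err6.7 plane7 [ 529.  -198.3   40. ]
cap green [509.  261.4] 182 [343.2 162.7] 204 tri [ 451.1 -330.8   24.6] err2.7 plane7 [ 448.5 -324.3   40. ]
```

View pics/crop0.png

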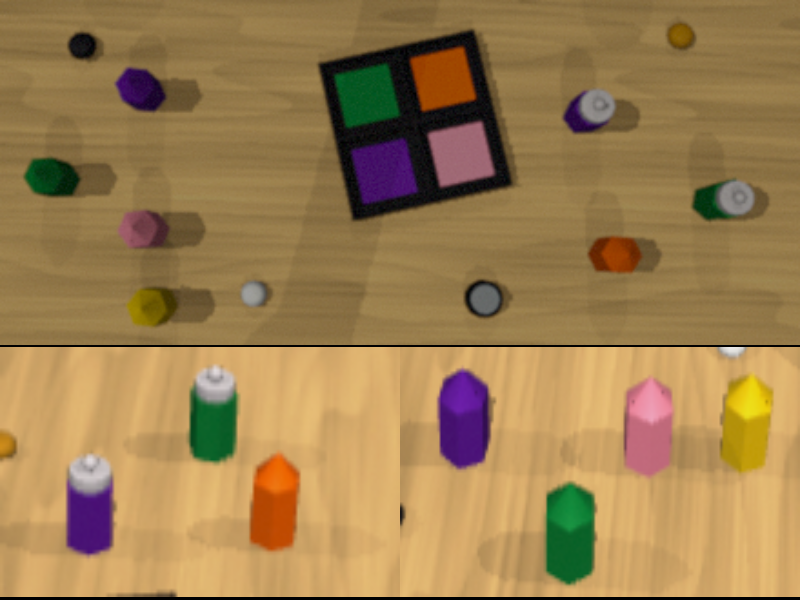

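The crop confirms it: the four pointed crystals have no metal, and the two capped ones show silver tops. Heights and the 80 mm liner spacing check out. I'll start with orange by hovering over it.

```bash
cat >> h.py <<'E'
def togo(arm,xyz,yaw=None):
    "delta to xyz in tool axes (mm); yaw = wanted world direction (deg) of closing line, mod 180"
    s=arm.read_state();q=R.from_quat(s["ee_rot"]);np.set_printoptions(precision=1,suppress=True)
    print("clock %.1f"%s["clock"],"pos",s["position"],"tilt",q.apply([0,0,1])[:2]*1000//1,"joint6 %.2f"%s["joints"][5],"w %.1f"%s["gripper_width"])
    y=q.apply([0,1,0]);a=np.degrees(np.arctan2(y[1],y[0]))
    print("tool delta",q.inv().apply(np.array(xyz)-s["position"]))
    if yaw is not None: print("closing dir %.1f"%a,"turn about tool z %.1f"%(-((yaw-a+90)%180-90)))
def snap(arm,n,f):
    d=arm.get_image(n);pickle.dump(d,open(f"pics/{f}.pkl","wb"));cv2.imwrite(f"pics/{f}.png",d["image"][:,:,::-1]);return d
E
python3 -m pendant '[[-0.0265,0.0245,0.0035,0,0,0,0.085],[-0.0265,0.0245,0.0035,0,0,0,0.085],[-0.0265,0.0245,0.0035,0,0,0,0.085],[-0.0265,0.0245,0.0035,0,0,0,0.085],[-0.0265,0.0245,0.0035,0,0,0,0.085],[-0.0265,0.0245,0.0035,0,0,0,0.085],[-0.0265,0.0245,0.0035,0,0,0,0.085],[-0.0265,0.0245,0.0035,0,0,0,0.085],[-0.0265,0.0245,0.0035,0,0,0,0.085],[-0.0265,0.0245,0.0035,0,0,0,0.085],[0,0,0,0,0,0,0.085],[0,0,0,0,0,0,0.085]]'
python3 - <<'E'
from h import *
from bench import arm
d=snap(arm,"wrist","w1");togo(arm,(396,-240,220),0)
print(d["xyz"],R.from_quat(d["rotation"]).as_matrix())
E
```

```text
clock: 1.3
position: [396.5, -239.1, 221.1]
ee_rot: [-0.208, 0.978, 0.0, -0.0]
contact_force: [0.4, -0.9, -0.5]
gripper_width: 84.5
grasp_force: 0.0
clock 1.4 pos [ 396.3 -239.7  221.2] tilt [-1.  0.] joint6 -0.96 w 84.7
tool delta [ 0.4 -0.1  1.2]
closing dir 114.0 turn about tool z -66.0
[ 325.8 -271.   339.2] [[-0.4  0.9  0.3]
 [ 0.9  0.4  0.1]
 [ 0.   0.3 -1. ]]
```

View pics/w1.png

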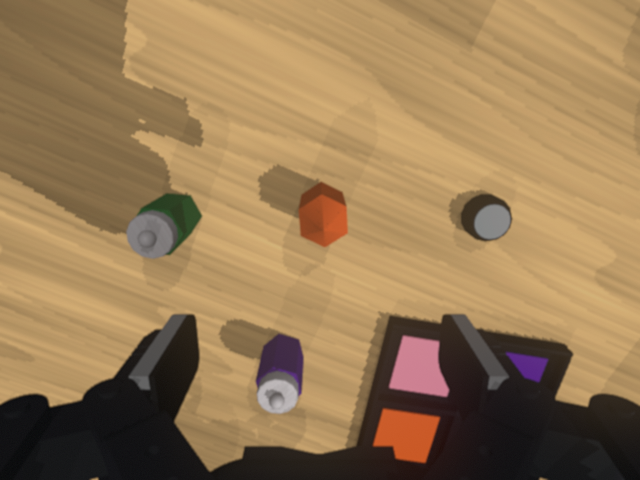

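Wrist view: orange is at (323,213) with its side edges vertical in the image (x 299 and 348), so its flats already lie along the closing line. Capped green is at (165,225) and capped purple at (281,372), both clear of the fingers. I'll refine the position and work out the camera offset.

```bash
cat >> h.py <<'E'
def flat(d,c,px,z=52):
    "camera (nearly) above: silhouette onto z; returns centre and flat-normal yaw mod 60, min width"
    b=near(d,c,px,200);k,_=cv2.findContours(b[2].astype(np.uint8),cv2.RETR_EXTERNAL,cv2.CHAIN_APPROX_NONE)
    p=max(k,key=len)[:,0,:].astype(float);P=np.array([plane(d,q,z)[:2] for q in p])
    A=np.radians(np.arange(0,180,.5));w=np.ptp(P@np.array([np.cos(A),np.sin(A)]),axis=0)
    S=w[:120]+w[120:240]+w[240:];i=S.argmin()
    lo,hi=P.min(0),P.max(0);a=A[i]
    print(c,"px",b[0],"area",b[1][4],"mid",(lo+hi)/2,"yaw mod60 %.1f"%(i/2),"widths",w[i],w[i+120],w[i+240],"mean corner", S.max()/3)
    return b
E
python3 - <<'E'
from h import *
from bench import arm
d=pickle.load(open("pics/w1.pkl","rb"));t=pickle.load(open("pics/top0.pkl","rb"));s=pickle.load(open("pics/side0.pkl","rb"))
b=flat(d,'orange',(323,213));print("tip",plane(d,(323.5,212),74),"cen40",plane(d,b[0],35))
A=near(t,'orange',(458,290),60);B=near(s,'orange',(362,184),60)
print(tri(d,b[0],t,A[0]),tri(d,b[0],s,B[0]))
# side-edge normal: rows of mask mid part
q=R.from_quat(arm.read_state()["ee_rot"]);print("cam in tool",q.inv().apply(d["xyz"]-arm.read_state()["position"]))
print("axes tool",q.inv().apply(ray(d,(d["cx"],d["cy"]))[1]))
m=b[2];r=[(np.where(m[y])[0].min(),np.where(m[y])[0].max()) for y in range(198,230,6)];print(r)
togo(arm,(396,-240,40),0)
E
```

```text
orange px [323.21159715 219.9664293 ] area 1966 mid [ 396.29288501 -235.58655805] yaw mod60 58.0 widths 34.686991148056435 34.00486691663366 35.381746913645884 mean corner 38.6477578061652
tip [ 385.50875758 -240.52613447   74.        ] cen40 [ 400.00953666 -233.70888866   35.        ]
(array([ 396.56819505, -234.5033855 ,   45.23718333]), np.float64(2.073435493457949)) (array([ 398.8718075 , -232.89829145,   30.53842162]), np.float64(4.37389065698501))
cam in tool [ 7.71854456e+01  8.27990260e-02 -1.18010324e+02]
axes tool [-3.04329751e-01  6.28399893e-04  9.52566537e-01]
[(np.int64(314), np.int64(332)), (np.int64(305), np.int64(345)), (np.int64(299), np.int64(346)), (np.int64(299), np.int64(346)), (np.int64(300), np.int64(347)), (np.int64(300), np.int64(347))]
clock 1.4 pos [ 396.3 -239.7  221.2] tilt [-1.  0.] joint6 -0.96 w 84.7
tool delta [  0.3  -0.2 181.2]
closing dir 114.0 turn about tool z -66.0
```

```bash
sed -i "s/'pink':(165,179,60,120)/'pink':(160,179,45,70)/; s/'orange':(5,14,150,120)/'orange':(1,16,150,60)/; s/(0,s,v),(3,190,255)/(0,s,v),(7,165,255)/" h.py
python3 - <<'E'
from h import *
np.set_printoptions(precision=1,suppress=True)
t,s,d=[pickle.load(open(f"pics/{n}.pkl","rb")) for n in("top0","side0","w1")]
b=flat(d,'orange',(323,213));print(b[1])
for c,x,y in(('orange',(458,290),(362,184)),('pink',(198,276),(343,315))):
    A=near(t,c,x,60);B=near(s,c,y,60);print(c,A[0],A[1],B[0],B[1],tri(t,A[0],s,B[0]))
    if c=='orange':print(tri(d,b[0],t,A[0]),tri(d,b[0],s,B[0]))
E
```

```text
orange px [322.7 214.8] area 2450 mid [ 392.9 -236.6] yaw mod60 57.5 widths 41.53545939531702 34.001403942321645 41.437483792840396 mean corner 42.81608208703469
[ 299  183   49   64 2450]
orange [457.9 289.8] [443 280  30  21 515] [361.9 183.4] [355 170  15  27 342] (array([ 396.6, -236.5,   27.9]), np.float64(0.3488727482218502))
(array([ 396.7, -235.3,   32.6]), np.float64(0.7635602427202617)) (array([ 397.3, -235. ,   29.1]), np.float64(1.0793592965469991))
pink [197.2 276.1] [185 266  26  20 404] [342.7 315.3] [334 300  18  31 486] (array([410.8, 230.8,  29.3]), np.float64(0.3645898808964053))
```

```bash
python3 -m pendant '[[-0.0022,0.0035,0.03,0,0,-3.5,0.065],[0,0,0.04,0,0,0,0.065],[0,0,0.04,0,0,0,0.065],[0,0,0.035,0,0,0,0.065],[0,0,0.02,0,0,0,0.065],[0,0,0.012,0,0,0,0.065],[0,0,0,0,0,0,0.065],[0,0,0,0,0,0,0.065]]'
python3 - <<'E'
from h import *
from bench import arm
snap(arm,"side","s1");d=snap(arm,"wrist","w2");togo(arm,(396.9,-235.6,44),117.5)
cv2.imwrite("pics/w2s.png",cv2.resize(d["image"][:,:,::-1],(480,360)))
E
```

```text
clock: 2.15
position: [397.0, -236.5, 44.4]
ee_rot: [-0.237, 0.972, -0.0, -0.0]
contact_force: [-0.5, -0.2, -0.1]
gripper_width: 65.2
grasp_force: 0.0
clock 2.2 pos [ 397.5 -236.3   45.2] tilt [ 1. -1.] joint6 -0.91 w 65.1
tool delta [0.3 0.9 1.2]
closing dir 117.4 turn about tool z -0.1
```

View pics/w2s.png

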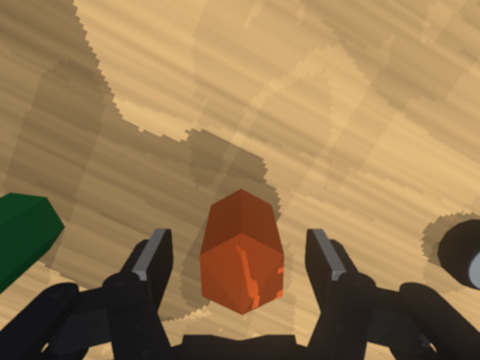

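The crystal is centred between the pads, at (242,250) in the shrunken view. Closing and lifting.

```bash
python3 -m pendant '[[0,0,0,0,0,0,0.02],[0,0,0,0,0,0,0.02],[0,0,0,0,0,0,0.02],[0,0,0,0,0,0,0.02],[0,0,0,0,0,0,0.02],[0,0,0,0,0,0,0.02]]'
python3 -m pendant '[[0,0,-0.01,0,0,0,0.02],[0,0,-0.03,0,0,0,0.02],[0,0,-0.03,0,0,0,0.02],[0,0,0,0,0,0,0.02],[0,0,0,0,0,0,0.02]]'
python3 - <<'E'
from h import *
from bench import arm
togo(arm,(574.4,-67.6,112),117.5)
E
```

```text
clock: 2.85
position: [397.6, -235.8, 45.2]
ee_rot: [-0.237, 0.971, -0.0, 0.001]
contact_force: [-0.8, 0.8, 5.7]
gripper_width: 33.2
grasp_force: 60.2
clock: 3.35
position: [396.9, -235.5, 115.0]
ee_rot: [-0.237, 0.972, -0.0, 0.001]
contact_force: [-0.3, 0.1, -1.1]
gripper_width: 32.8
grasp_force: 59.8
clock 3.4 pos [ 396.9 -235.5  115. ] tilt [1. 0.] joint6 -0.91 w 32.8
tool delta [-234.9   67.3    3.3]
closing dir 117.4 turn about tool z -0.1
```

```bash
python3 -m pendant '[[-0.0235,0.0067,0,0,0,0,0.02],[-0.0235,0.0067,0,0,0,0,0.02],[-0.0235,0.0067,0,0,0,0,0.02],[-0.0235,0.0067,0,0,0,0,0.02],[-0.0235,0.0067,0,0,0,0,0.02],[-0.0235,0.0067,0,0,0,0,0.02],[-0.0235,0.0067,0,0,0,0,0.02],[-0.0235,0.0067,0,0,0,0,0.02],[-0.0235,0.0067,0,0,0,0,0.02],[-0.0235,0.0067,0,0,0,0,0.02],[0,0,0,0,0,0,0.02],[0,0,0,0,0,0,0.02]]'
python3 - <<'E'
from h import *
from bench import arm
togo(arm,(574.4,-67.6,53),117.5)
snap(arm,"top","t2")
d=snap(arm,"side","s2");b=[x for x in blobs(d,'orange',60)]
for x in b:print(x[0],x[1])
cv2.imwrite("pics/s2c.png",cv2.resize(d["image"][100:300,200:440,::-1],(720,600)))
E
```

```text
clock: 4.55
position: [573.6, -67.6, 112.5]
ee_rot: [-0.237, 0.971, 0.0, -0.002]
contact_force: [-0.5, -1.1, -1.6]
gripper_width: 33.2
grasp_force: 59.8
clock 4.5 pos [573.6 -67.6 112.5] tilt [-5. -1.] joint6 -1.25 w 33.2
tool delta [-1.  -0.5 59.5]
closing dir 117.5 turn about tool z -0.0
[280.6  31.8] [ 215    0  166   90 8673]
[419.7  70.6] [ 356   13  104   92 4265]
[ 79.4 183.1] [   0  109  185  187 3806]
[330.5 120.5] [325 116  12  10  91]
[356.7 122.3] [351 118  12  10  83]
[204.5 146.1] [186 136  38  17 270]
[636.1 154.4] [631 146   9  16  99]
[184.7 182.3] [179 178  12   9  75]
[626.7 213.7] [ 603  183   37   88 1715]
[281.7 199.5] [277 184  16  27 191]
[152.9 198.6] [147 195  13   7  72]
[284.6 225.5] [273 217  25  18 388]
[105.2 298.5] [ 98 291  15  15 161]
[ 92.4 317.3] [ 87 311  12  13 125]
[119.3 325.5] [113 317  14  17 162]
[ 67.4 471.9] [ 58 462  17  18 159]
[235.2 473.4] [226 466  19  14 208]
```

View pics/s2c.png

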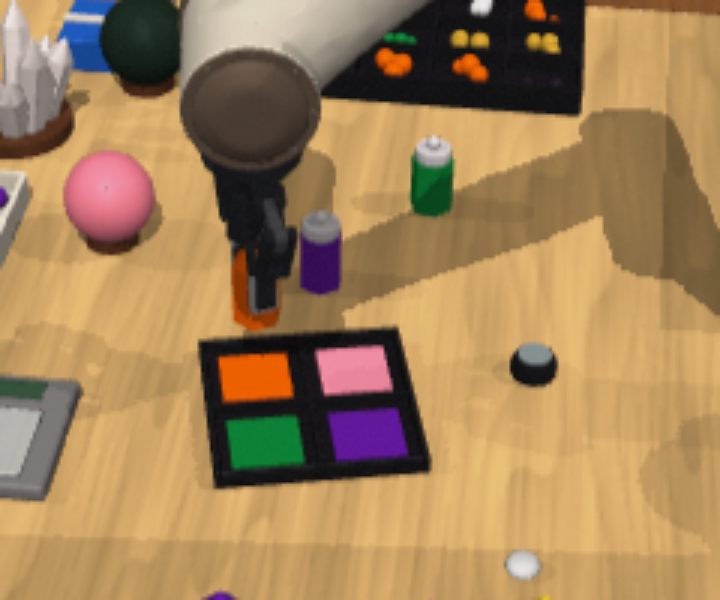

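Orange is held upright at crop (255,290), in line with its liner. Lowering, releasing and rising.

```bash
python3 -m pendant '[[-0.001,0,0.025,0,0,0,0.02],[0,0,0.018,0,0,0,0.02],[0,0,0.009,0,0,0,0.02],[0,0,0.005,0,0,0,0.02],[0,0,0.002,0,0,0,0.02],[0,0,0,0,0,0,0.02],[0,0,0,0,0,0,0.02],[0,0,0,0,0,0,0.02]]'
python3 - <<'E'
from h import *
from bench import arm
togo(arm,(574.4,-67.6,52.5),117.5);print(arm.read_state()["contact_force"])
E
```

```text
clock: 5.45
position: [576.0, -67.4, 56.1]
ee_rot: [-0.237, 0.971, -0.0, 0.001]
contact_force: [-0.4, -1.2, -1.2]
gripper_width: 33.4
grasp_force: 59.8
clock 5.5 pos [576.  -67.4  56.1] tilt [1. 0.] joint6 -1.25 w 33.4
tool delta [1.5 0.6 3.6]
closing dir 117.4 turn about tool z -0.1
[-0.4 -1.2 -1.2]
```

```bash
python3 -m pendant '[[0.001,0,0.0015,0,0,0,0.02],[0,0,0.0015,0,0,0,0.02],[0,0,0,0,0,0,0.02]]'; python3 -m pendant '[[0,0,0.001,0,0,0,0.02],[0,0,0,0,0,0,0.02]]'
```

```text
clock: 5.75
position: [574.6, -67.9, 52.3]
ee_rot: [-0.237, 0.971, -0.0, -0.0]
contact_force: [-0.1, 0.3, -1.3]
gripper_width: 33.3
grasp_force: 60.0
clock: 5.95
position: [574.7, -67.9, 52.2]
ee_rot: [-0.237, 0.971, -0.0, -0.0]
contact_force: [-2.4, 0.0, 5.8]
gripper_width: 33.4
grasp_force: 60.6
```

```bash
python3 -m pendant '[[0,0,0,0,0,0,0.055],[0,0,0,0,0,0,0.055],[0,0,0,0,0,0,0.055],[0,0,0,0,0,0,0.055],[0,0,-0.01,0,0,0,0.055],[0,0,-0.03,0,0,0,0.055],[0,0,-0.05,0,0,0,0.055],[0,0,-0.05,0,0,0,0.055],[0,0,-0.03,0,0,0,0.055],[0,0,0,0,0,0,0.055],[0,0,0,0,0,0,0.055]]'
python3 - <<'E'
from h import *
from bench import arm
t,s=[pickle.load(open(f"pics/{n}0.pkl","rb")) for n in("top","side")]
for c,a,b in(('purple',(197,199),(274,313)),('green',(148,247),(314,349)),('pink',(198,276),(343,315))):
    print(c,tri(t,near(t,c,a)[0],s,near(s,c,b)[0])[0])
d=snap(arm,"wrist","w3");flat(d,"orange",(320,200),59)
togo(arm,(551.6,240,220),117.5)
q=R.from_quat(arm.read_state()["ee_rot"]);print("with cam above",q.inv().apply(np.array([551.6,240,220])-arm.read_state()["position"])-[77,0,0])
cv2.imwrite("pics/w3s.png",cv2.resize(d["image"][:,:,::-1],(480,360)))
E
```

```text
clock: 7.05
position: [574.6, -67.8, 222.5]
ee_rot: [-0.237, 0.972, 0.0, 0.001]
contact_force: [-0.1, 0.2, -1.0]
gripper_width: 55.2
grasp_force: 0.0
purple [551.63273192 239.96370388  27.52011991]
green [460.72256415 324.65432104  27.91660022]
pink [410.83738646 230.84779985  29.31531647]
orange px [318.89616428 203.70902751] area 5162 mid [563.75997962 -73.16944906] yaw mod60 44.0 widths 65.32742919448089 49.164070016282494 65.35266252445933 mean corner 62.777061407962115
clock 7.1 pos [574.  -67.9 221. ] tilt [-1.  0.] joint6 -1.25 w 54.8
tool delta [-121.9  283.6    1.2]
closing dir 117.4 turn about tool z -0.1
with cam above [-198.9  283.6    1.2]
```

View pics/w3s.png

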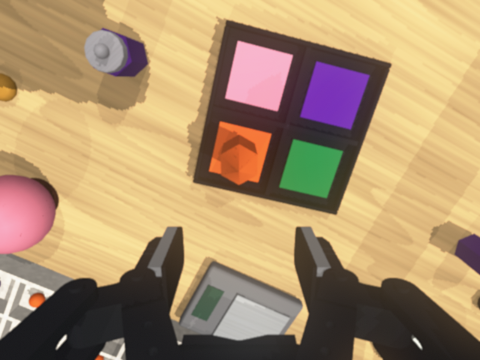

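Orange stands upright on its liner at (238,157). Next is purple, with the wrist camera placed above it.

```bash
python3 -m pendant '[[-0.0199,0.0284,0,0,0,0,0.065],[-0.0199,0.0284,0,0,0,0,0.065],[-0.0199,0.0284,0,0,0,0,0.065],[-0.0199,0.0284,0,0,0,0,0.065],[-0.0199,0.0284,0,0,0,0,0.065],[-0.0199,0.0284,0,0,0,0,0.065],[-0.0199,0.0284,0,0,0,0,0.065],[-0.0199,0.0284,0,0,0,0,0.065],[-0.0199,0.0284,0,0,0,0,0.065],[-0.0199,0.0284,0,0,0,0,0.065],[0,0,0,0,0,0,0.065],[0,0,0,0,0,0,0.065]]'
python3 - <<'E'
from h import *
from bench import arm
d=snap(arm,"wrist","w4")
r=R.from_quat(d["rotation"]);v=r.inv().apply(np.array([551.6,240,60])-d["xyz"]);p=(d["cx"]+d["fx"]*v[0]/v[2],d["cy"]+d["fy"]*v[1]/v[2]);print("expect px",p)
for x in blobs(d,"purple",200):print(x[0],x[1])
flat(d,"purple",p);togo(arm,(551.6,240,44),117.5)
E
```

```text
clock: 8.3
position: [619.6, 276.2, 218.8]
ee_rot: [-0.238, 0.971, -0.001, -0.002]
contact_force: [-0.1, -0.2, -0.1]
gripper_width: 65.0
grasp_force: 0.0
expect px (np.float64(317.77241873112524), np.float64(106.32027115073129))
[315.82380748 104.33218737] [ 291   75   51   60 2327]
purple px [315.82380748 104.33218737] area 2327 mid [551.46693557 238.50773587] yaw mod60 55.5 widths 33.0340260272294 32.697334214261055 32.72992913232133 mean corner 37.0589924424234
clock 8.3 pos [619.8 275.3 219.4] tilt [-4. -3.] joint6 -1.75 w 65.0
tool delta [ 76.1   0.2 175.7]
closing dir 117.4 turn about tool z -0.1
```

```bash
python3 -m pendant '[[0.026,0,0.01,0,0,1.9,0.065],[0.026,-0.0005,0.02,0,0,0,0.065],[0.025,0,0.03,0,0,0,0.065],[0,0,0.04,0,0,0,0.065],[0,0,0.04,0,0,0,0.065],[0,0,0.02,0,0,0,0.065],[0,0,0.015,0,0,0,0.065],[0,0,0,0,0,0,0.065],[0,0,0,0,0,0,0.065]]'
python3 - <<'E'
from h import *
from bench import arm
togo(arm,(551.5,239.2,44.5),115.5)
E
```

```text
clock: 9.25
position: [551.7, 240.5, 46.5]
ee_rot: [-0.221, 0.975, -0.0, -0.0]
contact_force: [0.1, 0.0, 0.8]
gripper_width: 65.0
grasp_force: 0.0
clock 9.2 pos [551.7 240.5  46.5] tilt [-1. -1.] joint6 -1.81 w 65.0
tool delta [ 0.8 -1.1  2. ]
closing dir 115.5 turn about tool z -0.0
```

```bash
python3 -m pendant '[[0,0,0.002,0,0,0,0.02],[0,0,0,0,0,0,0.02],[0,0,0,0,0,0,0.02],[0,0,0,0,0,0,0.02],[0,0,0,0,0,0,0.02],[0,0,0,0,0,0,0.02]]'
python3 -m pendant '[[0,0,-0.01,0,0,0,0.02],[0,0,-0.03,0,0,0,0.02],[0,0,-0.03,0,0,0,0.02],[0,0,0,0,0,0,0.02],[0,0,0,0,0,0,0.02]]'
python3 - <<'E'
from h import *
from bench import arm
togo(arm,(476.9,-8.7,112),117.5)
E
```

```text
clock: 9.85
position: [552.2, 241.8, 45.5]
ee_rot: [-0.221, 0.975, 0.0, 0.001]
contact_force: [-0.3, -0.6, 5.9]
gripper_width: 33.3
grasp_force: 60.4
clock: 10.35
position: [551.2, 241.4, 114.7]
ee_rot: [-0.221, 0.975, 0.0, 0.0]
contact_force: [-0.8, -0.5, -2.8]
gripper_width: 33.2
grasp_force: 59.8
clock 10.3 pos [551.2 241.4 114.7] tilt [0. 0.] joint6 -1.81 w 33.2
tool delta [ 174.8 -193.8    2.5]
closing dir 115.5 turn about tool z -2.0
```

```bash
python3 -m pendant '[[0.0175,-0.0194,0,0,0,0,0.02],[0.0175,-0.0194,0,0,0,0,0.02],[0.0175,-0.0194,0,0,0,0,0.02],[0.0175,-0.0194,0,0,0,0,0.02],[0.0175,-0.0194,0,0,0,0,0.02],[0.0175,-0.0194,0,0,0,0,0.02],[0.0175,-0.0194,0,0,0,0,0.02],[0.0175,-0.0194,0,0,0,0,0.02],[0.0175,-0.0194,0,0,0,0,0.02],[0.0175,-0.0194,0,0,0,0,0.02],[0,0,0,0,0,0,0.02],[0,0,0,0,0,0,0.02]]'
python3 -m pendant '[[0,0,0.025,0,0,0,0.02],[0,0,0.018,0,0,0,0.02],[0,0,0.009,0,0,0,0.02],[0,0,0.004,0,0,0,0.02],[0,0,0.002,0,0,0,0.02],[0,0,0,0,0,0,0.02],[0,0,0,0,0,0,0.02]]'
python3 - <<'E'
from h import *
from bench import arm
togo(arm,(476.9,-8.7,53),117.5)
E
```

```text
clock: 11.55
position: [476.5, -9.6, 113.4]
ee_rot: [-0.22, 0.975, 0.0, -0.001]
contact_force: [-0.8, 0.4, -0.7]
gripper_width: 33.1
grasp_force: 60.0
clock: 12.25
position: [477.8, -8.9, 56.9]
ee_rot: [-0.221, 0.975, 0.0, 0.001]
contact_force: [-0.7, 0.4, -1.2]
gripper_width: 33.0
grasp_force: 60.0
clock 12.2 pos [477.8  -8.9  56.9] tilt [1. 0.] joint6 -1.45 w 33.0
tool delta [0.8 0.5 3.9]
closing dir 115.6 turn about tool z -1.9
```

```bash
python3 -m pendant '[[0,0,0.002,0,0,0,0.02],[0,0,0.0015,0,0,0,0.02],[0,0,0,0,0,0,0.02]]'; python3 -m pendant '[[0,0,0.001,0,0,0,0.02],[0,0,0,0,0,0,0.02]]'
```

```text
clock: 12.55
position: [477.2, -9.1, 52.8]
ee_rot: [-0.221, 0.975, 0.0, -0.0]
contact_force: [-0.4, 0.1, -1.4]
gripper_width: 33.1
grasp_force: 60.0
clock: 12.75
position: [477.4, -9.1, 52.5]
ee_rot: [-0.221, 0.975, -0.0, 0.0]
contact_force: [-1.6, -0.2, 4.6]
gripper_width: 33.5
grasp_force: 60.6
```

```bash
python3 -m pendant '[[0,0,0,0,0,0,0.055],[0,0,0,0,0,0,0.055],[0,0,0,0,0,0,0.055],[0,0,0,0,0,0,0.055],[0,0,-0.01,0,0,0,0.055],[0,0,-0.03,0,0,0,0.055],[0,0,-0.05,0,0,0,0.055],[0,0,-0.05,0,0,0,0.055],[0,0,-0.03,0,0,0,0.055]]'
python3 -m pendant '[[-0.0206,0.0308,0,0,0,0,0.065],[-0.0206,0.0308,0,0,0,0,0.065],[-0.0206,0.0308,0,0,0,0,0.065],[-0.0206,0.0308,0,0,0,0,0.065],[-0.0206,0.0308,0,0,0,0,0.065],[-0.0206,0.0308,0,0,0,0,0.065],[-0.0206,0.0308,0,0,0,0,0.065],[-0.0206,0.0308,0,0,0,0,0.065],[-0.0206,0.0308,0,0,0,0,0.065],[-0.0206,0.0308,0,0,0,0,0.065],[0,0,0,0,0,0,0.065],[0,0,0,0,0,0,0.065]]'
python3 - <<'E'
from h import *
from bench import arm
d=snap(arm,"wrist","w5")
for x in blobs(d,"green",200):print(x[0],x[1])
flat(d,"green",(318,106));togo(arm,(460.7,324.7,44),117.5)
d=snap(arm,"top","t5");o=d["image"][130:310,230:470,::-1];cv2.imwrite("pics/t5c.png",cv2.resize(o,(720,540)))
E
```

```text
clock: 13.65
position: [478.5, -9.0, 226.8]
ee_rot: [-0.221, 0.975, -0.0, 0.003]
contact_force: [0.7, -0.5, 0.1]
gripper_width: 54.9
grasp_force: 0.0
clock: 14.85
position: [530.0, 358.0, 221.7]
ee_rot: [-0.222, 0.975, -0.0, -0.0]
contact_force: [0.0, 0.0, -0.0]
gripper_width: 64.9
grasp_force: 0.0
[499.93080357 321.20647321] [476 304  46  36 896]
green px [499.93080357 321.20647321] area 896 mid [543.6176899 518.7628108] yaw mod60 51.5 widths 36.89533067894433 37.72983243276133 18.744984437733876 mean corner 32.808454995129885
clock 14.9 pos [530.  357.2 221.9] tilt [-1. -1.] joint6 -1.97 w 65.1
tool delta [ 76.5   0.6 178. ]
closing dir 115.5 turn about tool z -2.0
```

View pics/t5c.png

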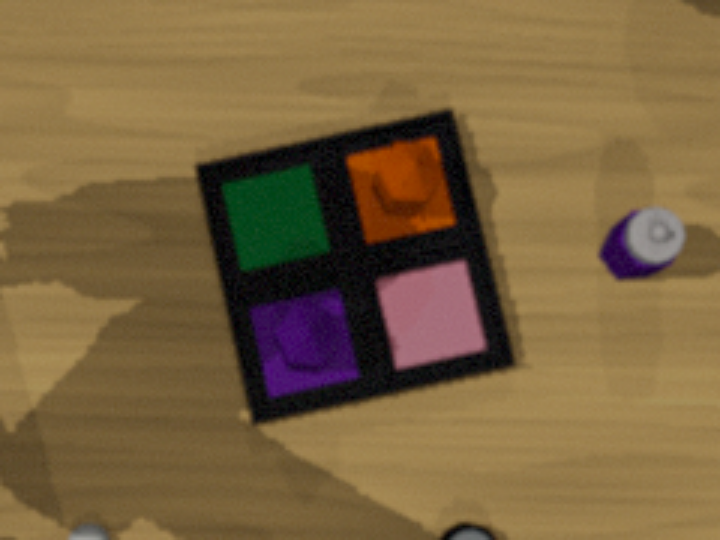

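Purple (crop 305,335) and orange (405,185) stand on their liners. The green mask missed the crystal in the wrist view, so I'll check its colour there.

Run:
```python
from h import *
d=pickle.load(open("pics/w5.pkl","rb"));h=cv2.cvtColor(d["image"],cv2.COLOR_RGB2HSV)
print(h[80:135:9,318],d["image"][100:112:5,318])
RNG['green']=(50,95,60,15);flat(d,"green",(318,106))
```

```text
[[ 56 122 111]
 [ 57 124 111]
 [ 57 123 112]
 [ 58 123 118]
 [ 56 125 114]
 [ 56 122 109]
 [ 22 108 154]] [[ 64 117  60]
 [ 65 121  61]
 [ 65 116  60]]
green px [314.86784741 103.2506812 ] area 2202 mid [460.66625271 322.23523055] yaw mod60 6.5 widths 32.51612112928683 32.54453301221935 32.254346717498144 mean corner 36.38890817709744
```

```bash
sed -i "s/'green':(60,85,90,30)/'green':(50,95,60,15)/" h.py
python3 -m pendant '[[0.026,0,0.01,0,0,0,0.065],[0.026,-0.001,0.02,0,0,0,0.065],[0.025,0,0.03,0,0,-5.5,0.065],[0,0,0.04,0,0,-5.5,0.065],[0,0,0.04,0,0,0,0.065],[0,0,0.02,0,0,0,0.065],[0,0,0.017,0,0,0,0.065],[0,0,0,0,0,0,0.065],[0,0,0,0,0,0,0.065]]'
python3 - <<'E'
from h import *
from bench import arm
togo(arm,(460.7,323.5,44.5),126.5)
E
```

```text
clock: 15.85
position: [461.7, 323.0, 45.6]
ee_rot: [-0.313, 0.95, 0.0, 0.0]
contact_force: [0.9, -0.5, -0.3]
gripper_width: 65.0
grasp_force: 0.0
clock 15.8 pos [461.7 323.   45.6] tilt [0. 0.] joint6 -1.83 w 65.0
tool delta [0.5 1.  1.1]
closing dir 126.5 turn about tool z 0.0
```

```bash
python3 -m pendant '[[0,0,0.001,0,0,0,0.02],[0,0,0,0,0,0,0.02],[0,0,0,0,0,0,0.02],[0,0,0,0,0,0,0.02],[0,0,0,0,0,0,0.02],[0,0,0,0,0,0,0.02]]'
python3 -m pendant '[[0,0,-0.01,0,0,0,0.02],[0,0,-0.03,0,0,0,0.02],[0,0,-0.05,0,0,0,0.02],[0,0,-0.03,0,0,0,0.02],[0,0,0,0,0,0,0.02],[0,0,0,0,0,0,0.02]]'
python3 - <<'E'
from h import *
from bench import arm
togo(arm,(555,11,160),126.5)
E
```

```text
clock: 16.45
position: [462.0, 324.1, 45.2]
ee_rot: [-0.314, 0.95, 0.0, 0.001]
contact_force: [-0.6, -0.1, 5.3]
gripper_width: 33.2
grasp_force: 60.3
clock: 17.05
position: [460.9, 323.4, 164.3]
ee_rot: [-0.313, 0.95, 0.001, 0.0]
contact_force: [-0.6, 0.2, -2.1]
gripper_width: 33.2
grasp_force: 59.8
clock 17.1 pos [460.9 323.4 164.3] tilt [-1.  1.] joint6 -1.83 w 33.2
tool delta [ 110.2 -307.1    3.9]
closing dir 126.5 turn about tool z 0.0
```

```bash
python3 -m pendant '[[0.011,-0.0307,0,0,0,0,0.02],[0.011,-0.0307,0,0,0,0,0.02],[0.011,-0.0307,0,0,0,0,0.02],[0.011,-0.0307,0,0,0,0,0.02],[0.011,-0.0307,0,0,0,0,0.02],[0.011,-0.0307,0,0,0,0,0.02],[0.011,-0.0307,0,0,0,0,0.02],[0.011,-0.0307,0,0,0,0,0.02],[0.011,-0.0307,0,0,0,0,0.02],[0.011,-0.0307,0,0,0,0,0.02],[0,0,0,0,0,0,0.02],[0,0,0,0,0,0,0.02]]'
python3 -m pendant '[[0,0,0.03,0,0,0,0.02],[0,0,0.035,0,0,0,0.02],[0,0,0.025,0,0,0,0.02],[0,0,0.012,0,0,0,0.02],[0,0,0.006,0,0,0,0.02],[0,0,0,0,0,0,0.02],[0,0,0,0,0,0,0.02]]'
python3 - <<'E'
from h import *
from bench import arm
togo(arm,(555,11,52.5),126.5)
E
```

```text
clock: 18.25
position: [554.6, 10.6, 161.9]
ee_rot: [-0.313, 0.95, 0.0, -0.002]
contact_force: [0.3, 0.3, -1.5]
gripper_width: 33.4
grasp_force: 60.1
clock: 18.95
position: [556.5, 11.9, 56.9]
ee_rot: [-0.314, 0.949, -0.0, 0.001]
contact_force: [-0.3, 0.5, -0.5]
gripper_width: 33.4
grasp_force: 60.1
clock 18.9 pos [556.5  11.9  56.9] tilt [2. 0.] joint6 -1.25 w 33.4
tool delta [1.8 0.2 4.3]
closing dir 126.6 turn about tool z 0.1
```

```bash
python3 -m pendant '[[0,0,0.002,0,0,0,0.02],[0,0,0.001,0,0,0,0.02],[0,0,0,0,0,0,0.02]]'; python3 -m pendant '[[0,0,0.001,0,0,0,0.02],[0,0,0,0,0,0,0.02]]'
```

```text
clock: 19.25
position: [555.9, 11.4, 53.2]
ee_rot: [-0.313, 0.95, 0.0, 0.0]
contact_force: [-0.8, 0.5, -1.8]
gripper_width: 33.4
grasp_force: 60.1
clock: 19.45
position: [556.0, 11.4, 52.3]
ee_rot: [-0.314, 0.95, -0.0, 0.0]
contact_force: [-0.4, -0.3, 1.2]
gripper_width: 33.4
grasp_force: 60.2
```

```bash
python3 -m pendant '[[0,0,0,0,0,0,0.055],[0,0,0,0,0,0,0.055],[0,0,0,0,0,0,0.055],[0,0,0,0,0,0,0.055],[0,0,-0.01,0,0,0,0.055],[0,0,-0.03,0,0,0,0.055],[0,0,-0.05,0,0,0,0.055],[0,0,-0.05,0,0,0,0.055],[0,0,-0.03,0,0,0,0.055]]'
python3 -m pendant '[[-0.0091,0.0263,0,0,0,0,0.065],[-0.0091,0.0263,0,0,0,0,0.065],[-0.0091,0.0263,0,0,0,0,0.065],[-0.0091,0.0263,0,0,0,0,0.065],[-0.0091,0.0263,0,0,0,0,0.065],[-0.0091,0.0263,0,0,0,0,0.065],[-0.0091,0.0263,0,0,0,0,0.065],[-0.0091,0.0263,0,0,0,0,0.065],[-0.0091,0.0263,0,0,0,0,0.065],[-0.0091,0.0263,0,0,0,0,0.065],[0,0,0,0,0,0,0.065],[0,0,0,0,0,0,0.065]]'
python3 - <<'E'
from h import *
from bench import arm
d=snap(arm,"wrist","w6")
flat(d,"pink",(318,106));flat(d,"yellow",(318,106));togo(arm,(410.8,230.8,44),117.5)
cv2.imwrite("pics/w6s.png",cv2.resize(d["image"][:,:,::-1],(480,360)))
E
```

```text
clock: 20.35
position: [557.0, 11.5, 227.2]
ee_rot: [-0.314, 0.949, -0.001, 0.004]
contact_force: [0.8, -0.1, -0.5]
gripper_width: 55.3
grasp_force: 0.0
clock: 21.55
position: [472.0, 277.1, 222.3]
ee_rot: [-0.314, 0.949, 0.0, 0.0]
contact_force: [-0.7, -0.6, 0.2]
gripper_width: 64.6
grasp_force: 0.0
pink px [313.63288563 102.53479853] area 2457 mid [411.14592484 227.86578601] yaw mod60 8.0 widths 34.102801218322384 34.36635612876438 33.80338073398137 mean corner 38.29445484699357
yellow px [364.93973214  12.34970238] area 1344 mid [347.23209357 219.64665507] yaw mod60 36.5 widths 17.79751850288426 30.546362940110356 33.98814097310057 mean corner 28.690994064158502
clock 21.6 pos [472.1 276.5 222.2] tilt [0. 0.] joint6 -1.76 w 65.0
tool delta [ 76.5  -0.2 178.2]
closing dir 126.5 turn about tool z 9.0
```

View pics/w6s.png

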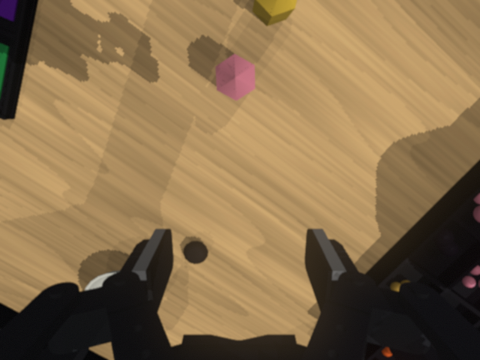

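Pink is at (236,77) in the shrunken view, with yellow beyond it at (275,5) and clear of the closing line.

```bash
python3 -m pendant '[[0.026,-0.0005,0.01,0,0,0,0.065],[0.026,-0.001,0.02,0,0,0,0.065],[0.025,0,0.03,0,0,-1.5,0.065],[0,0,0.04,0,0,0,0.065],[0,0,0.04,0,0,0,0.065],[0,0,0.02,0,0,0,0.065],[0,0,0.017,0,0,0,0.065],[0,0,0,0,0,0,0.065],[0,0,0,0,0,0,0.065]]'
python3 -m pendant '[[0,0,0,0,0,0,0.02],[0,0,0,0,0,0,0.02],[0,0,0,0,0,0,0.02],[0,0,0,0,0,0,0.02],[0,0,0,0,0,0,0.02],[0,0,0,0,0,0,0.02]]'
python3 -m pendant '[[0,0,-0.01,0,0,0,0.02],[0,0,-0.03,0,0,0,0.02],[0,0,-0.05,0,0,0,0.02],[0,0,-0.03,0,0,0,0.02],[0,0,0,0,0,0,0.02],[0,0,0,0,0,0,0.02]]'
python3 - <<'E'
from h import *
from bench import arm
togo(arm,(496,-86.8,160),128)
E
```

```text
clock: 22.5
position: [411.8, 229.4, 45.2]
ee_rot: [-0.325, 0.946, -0.0, 0.0]
contact_force: [0.2, 0.3, -0.1]
gripper_width: 65.3
grasp_force: 0.0
clock: 23.1
position: [412.0, 230.4, 46.1]
ee_rot: [-0.326, 0.945, 0.0, 0.001]
contact_force: [-0.1, -0.8, 6.2]
gripper_width: 33.1
grasp_force: 60.4
clock: 23.7
position: [410.8, 229.6, 165.4]
ee_rot: [-0.326, 0.945, 0.001, 0.0]
contact_force: [0.6, -0.2, -2.7]
gripper_width: 33.0
grasp_force: 60.0
clock 23.7 pos [410.8 229.6 165.4] tilt [0. 1.] joint6 -1.76 w 33.0
tool delta [ 127.7 -301.8    5. ]
closing dir 128.0 turn about tool z 0.0
```

```bash
python3 -m pendant '[[0.0128,-0.0302,0,0,0,0,0.02],[0.0128,-0.0302,0,0,0,0,0.02],[0.0128,-0.0302,0,0,0,0,0.02],[0.0128,-0.0302,0,0,0,0,0.02],[0.0128,-0.0302,0,0,0,0,0.02],[0.0128,-0.0302,0,0,0,0,0.02],[0.0128,-0.0302,0,0,0,0,0.02],[0.0128,-0.0302,0,0,0,0,0.02],[0.0128,-0.0302,0,0,0,0,0.02],[0.0128,-0.0302,0,0,0,0,0.02],[0,0,0,0,0,0,0.02],[0,0,0,0,0,0,0.02]]'
python3 -m pendant '[[0,0,0.03,0,0,0,0.02],[0,0,0.035,0,0,0,0.02],[0,0,0.025,0,0,0,0.02],[0,0,0.012,0,0,0,0.02],[0,0,0.005,0,0,0,0.02],[0,0,0,0,0,0,0.02],[0,0,0,0,0,0,0.02]]'
python3 - <<'E'
from h import *
from bench import arm
togo(arm,(496,-86.8,53),128)
E
```

```text
clock: 24.9
position: [495.2, -87.6, 162.9]
ee_rot: [-0.325, 0.946, 0.001, -0.002]
contact_force: [-0.1, -0.1, -1.8]
gripper_width: 33.4
grasp_force: 60.3
clock: 25.6
position: [497.0, -86.4, 58.3]
ee_rot: [-0.326, 0.945, -0.0, 0.0]
contact_force: [-0.6, -0.6, -1.6]
gripper_width: 32.7
grasp_force: 60.4
clock 25.6 pos [497.  -86.4  58.3] tilt [0. 0.] joint6 -1.06 w 32.7
tool delta [1.  0.3 5.3]
closing dir 128.1 turn about tool z 0.1
```

```bash
python3 -m pendant '[[0,0,0.002,0,0,0,0.02],[0,0,0.002,0,0,0,0.02],[0,0,0,0,0,0,0.02]]'; python3 -m pendant '[[0,0,0.001,0,0,0,0.02],[0,0,0,0,0,0,0.02]]'
```

```text
clock: 25.9
position: [496.5, -86.9, 54.0]
ee_rot: [-0.326, 0.945, 0.0, 0.0]
contact_force: [0.2, -0.3, -1.7]
gripper_width: 33.0
grasp_force: 60.4
clock: 26.1
position: [496.7, -87.0, 53.2]
ee_rot: [-0.326, 0.945, -0.0, 0.0]
contact_force: [-0.6, 0.3, 0.3]
gripper_width: 32.9
grasp_force: 60.6
```

```bash
python3 -m pendant '[[0,0,0.0005,0,0,0,0.02],[0,0,0,0,0,0,0.02],[0,0,0,0,0,0,0.055],[0,0,0,0,0,0,0.055],[0,0,0,0,0,0,0.055],[0,0,0,0,0,0,0.055],[0,0,-0.01,0,0,0,0.055],[0,0,-0.03,0,0,0,0.055],[0,0,-0.05,0,0,0,0.055],[0,0,-0.05,0,0,0,0.055],[0,0,-0.03,0,0,0,0.055]]'
python3 -m pendant '[[0,0.02,0,0,0,0,0.055],[0,0.04,0,0,0,0,0.055],[0,0.04,0,0,0,0,0.055],[0,0.04,0,0,0,0,0.055],[0,0.04,0,0,0,0,0.055],[0,0.04,0,0,0,0,0.055],[0,0.02,0,0,0,0,0.055],[0,0,0,0,0,0,0.055],[0,0,0,0,0,0,0.055]]'
python3 - <<'E'
from h import *
from bench import arm
d=snap(arm,"side","s7");t=snap(arm,"top","t7")
L={'purple':(476.9,-8.7),'green':(555,11),'pink':(496,-86.8),'orange':(574.4,-67.6)}
o=np.zeros((600,800,3),np.uint8)
o[:,:400]=cv2.resize(t["image"][140:300,280:540,::-1],(400,246+354))[:600]
o[:,400:]=cv2.resize(d["image"][130:280,240:380,::-1],(400,600))
cv2.imwrite("pics/f7.png",o)
E
```

```text
clock: 27.2
position: [497.8, -87.0, 227.4]
ee_rot: [-0.326, 0.945, -0.001, 0.003]
contact_force: [1.3, -0.2, 0.6]
gripper_width: 55.1
grasp_force: 0.0
clock: 28.1
position: [348.7, 102.3, 223.0]
ee_rot: [-0.327, 0.945, 0.0, 0.001]
contact_force: [0.1, -0.2, -0.5]
gripper_width: 55.0
grasp_force: 0.0
```

View pics/f7.png

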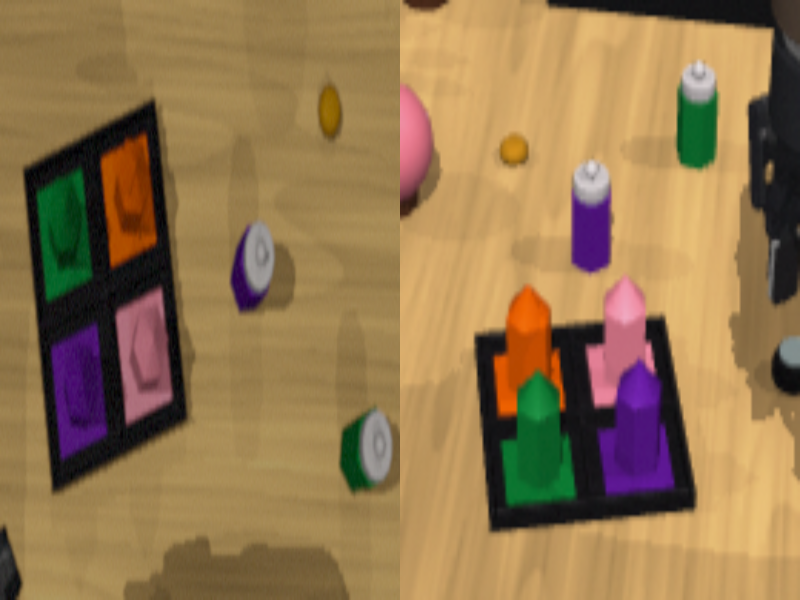

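All four stand on their own liners: tips are at orange (528,285), pink (625,277), green (537,370) and purple (640,360) in the right half, and both capped crystals are upright and unmoved. A last numeric check of the tips at z = 81, then I hand in.

Run:
```python
from h import *
d=pickle.load(open("pics/s7.pkl","rb"))
L={'purple':(476.9,-8.7),'green':(555,11),'pink':(496,-86.8),'orange':(574.4,-67.6)}
T={'orange':(528,285),'pink':(625,277),'green':(537,370),'purple':(640,360)}
ok=1
for c,(u,v) in T.items():
    e=plane(d,(240+(u-400)/2.857,130+v/4),81)[:2]-L[c];print(c,e.round(1));ok&=np.hypot(*e)<10
t0,t7=[pickle.load(open(f"pics/{n}.pkl","rb")) for n in("side0","s7")]
for c,p in(('purple',(306,188)),('green',(343,163))):print(near(t0,c,p,60)[0],near(t7,c,p,60)[0])
from bench import arm
if ok: print(arm.job_done())
```

```text
orange [-1.7  3. ]
pink [-1.7  3.8]
green [-1.   1.9]
purple [-2.7  2. ]
[305.96226415 188.43396226] [305.96226415 188.43396226]
[343.33789954 162.44748858] [343.33789954 162.44748858]
the job is handed in; nothing more can be done
None
```

The purple, pink, green and orange points stand upright on their own liners, about 2–4 mm from centre by the last camera check, both capped crystals are unmoved, and the job was handed in at about 28 s of the 88 s limit (no verdict came back).

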